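# Roll the round bar into the V-block

### The arm

A 6-joint arm with a two-finger parallel gripper is mounted at the origin on the work surface; the furniture and walls round the work are solid. World frame = base frame: x ahead of the robot, y to its left, z up, the work surface at z = 0. Lengths are in m, angles in rad, forces in N, time in s.
With the tool pointing down it reaches from about 0.3 to 0.775 m from the base axis. Payload 14.6 kg.
Tool frame: the origin (TCP) lies midway between the tips of the shut fingers; the grasp point (between the pads) lies 19 mm behind it; z points along the fingers, y is the line along which they close (so a half turn about z gives the same grasp; the last joint's range is limited). The gripper opens to 94 mm and grips with 3 to 60 N. Pads are 16 mm wide; open, the fingers measure 119 mm over their backs; the gripper's body (75 mm by 177 mm) begins 78 mm behind the grasp point.
Start: joints at [1.034, 0.3, 1.521, -0, 1.321, -0.067], TCP at [0.249, 0.49, 0.205] pointing down, gripper open.
Joint ranges: [-3.03, 3.03], [-0.79, 2.21], [0.23, 2.52], [-1.04, 4.18], [0, 3.07], [-2.55, 2.55]. Speed limits (rad/s): [2.22, 2.22, 2.57, 3.14, 3.14, 3.14].

### API

Orientations are given as [roll, pitch, yaw] about the fixed x, y, z axes, in that order (R = Rz(yaw) Ry(pitch) Rx(roll)).
In Python, from station import telemetry, optics, ctrl gives the robot as it stands.
- The arm moves only by the tool carry_out, never from a script. Its argument "plan" is a list that holds one entry, the list of rows, each a list of 7 numbers: the shift along the tool's x, y, z in mm, then the turn, a rotation vector about the tool's x, y, z in rad, then the finger opening in mm, from 0 to 94. A call has 1 to 20 rows; each row shifts and turns the commanded pose from where the row before left it, along the tool's axes as they then stand; what a row does not reach is not made up. A row lasts 1/12 s, in which the tool goes at most 41.7 mm and 7.16 degrees, less where a joint would pass 70% of its speed; a pose out of reach is approached as far as the arm can. A call with a gripper value outside its range is refused whole. The fingers move at their own pace and stop on an object; "squeeze" is the grip in N (left out, the last holds). Time passes only in rows, so rows that do not move let the fingers close. It gives the time, the measured TCP pose, the force, the opening and the grip force at its end, in the units of the state.
- telemetry.get_obs(): the state, without advancing time (a new reading comes with each control period).
- optics.camera(name): name is "scene" or "side" or "wrist"; returns a dict with "pixels" (400x640x3 uint8, red, green, blue), "intrinsics" (3x3 intrinsics, pixels), "origin" and "rotation" of the camera in the world. Camera axes: x right, y down, z forward; pixel columns grow to the right and rows downward; lengths in m; the calibration is good to about 2 mm. A picture is of the moment at which its call begins. There is no depth.
- ctrl.hand_in(): hands the job in; it is judged then, once.
The state is a dict: "time_s": time; "qpos": joint angles; "joint_vel": joint speeds; "tau": joint torques, N m; "ee_pos": TCP position; "eef_rot": TCP orientation; "force": force on the tool from outside, world axes, zero at the start; "moment": the same for the moment, N m; "grip_width": finger opening in m; "grip_force": force on a finger pad.
Only numpy, scipy, OpenCV 4.12 (cv2) and the standard library are available. Lean on these libraries where they do the work, as an engineer would, in place of code of your own. Each camera call takes 0.05 s, during which the arm holds its last target. There are 200 camera calls.

### The job

Two bare metal round bars lie on the bench, one on either side of the wooden V-block. Push the thicker bar gently by its side with the fingers so that it rolls along the bench, up the ramp of the V-block and into the groove, and leave it lying fully seated along the groove with both of its ends sticking out of the block. Do not pick the bar up, and leave the thinner bar and the other loose things where they are.

Things in the scene. Friction and masses are not known exactly. Their poses are not given: they have to be found in the camera images.
- thick_bar: the thicker of two bare metal round bars, 44 mm in diameter, 160 mm long, about 0.6 kg, lying on the bench on the left or the right of the V-block, roughly parallel to its groove (within about 0.2 rad). Origin at its centre (22 mm above the bench at the start); x is its long axis, y and z turn with it as it rolls. Smooth; soon comes to rest when let go. Pushed well above its middle it can wedge on the ramp
- thin_bar: the thinner round bar, 28 mm in diameter, 160 mm long, lying on the other side of the V-block; origin at its centre, x is its long axis. To be left alone
- v_block: wooden V-block fixed to the bench, 80 mm long in x, 190 mm wide in y, 20 mm high; origin at the centre of its underside, z up. A 90 degree groove, 36 mm wide at the top, 18 mm deep, runs along x in its middle. On each side of it a flat top (|y| = 18 to 27 mm), then a straight ramp down to the bench at |y| = 95 mm
- groove (a point): middle of the groove, where the thick bar's centre comes to lie: 33 mm above the bench (its centre is 42 mm above the bench while it crosses the flat top). Axes as the block's: x along the groove, y across
- mixing_cup_1: clear plastic mixing cup, 70 mm wide, 74 mm high, standing at the back of the bench; origin at the centre of its underside. A bystander
- tape_measure: yellow pocket tape measure, 35x72x62 mm, at the back right by the vice; origin at the centre of its underside. A bystander
- cork_block: cork sanding block, 36x60x26 mm, at the right, near the vice; origin at the centre of its underside. A bystander

How it is judged:
By the outcome, as a careful person would: the job done as asked, in the order asked, and still so for the second after the job is handed in, with the robot touching nothing.
It also fails if it takes over 45 s, if anything falls off the work surface, if the arm or the gripper's body presses on something with over 40 N, if the wrist force passes 120 N, or if a joint passes its speed limit or range.

## Working session

There is one attempt and no reset: what is moved stays moved. The work goes in short steps, Python scripts to look and compute and a tool call to move; the robot and the scene stay as the last step left them, time stands still between calls to the robot, and variables do not carry over. Pictures are saved under pics/ and viewed, at most 10 in all, crops included, and the job is handed in when it is done.

Besides the shell and the picture viewer there is one more tool, called after "Emit:" as name(argument=value, ...), one argument or row to a line, values as JSON. carry_out: Moves the arm, as the interface text tells. Its arguments: {"type":"object","properties":{"plan":{"type":"array","items":{"type":"array","items":{"type":"array","items":{"type":"number"}}}},"squeeze":{"type":"number"}},"required":["plan"]}

```bash
mkdir -p pics; cat > h.py <<'E'
import numpy as np, cv2
from station import telemetry, optics, ctrl
def snap(n,f):
    c=optics.camera(n); cv2.imwrite(f'pics/{f}.png',c['pixels'][:,:,::-1]); np.savez(f'{f}.npz',**c); return c
def ray(f,u,v,z):
    c=np.load(f'{f}.npz'); d=c['rotation']@np.linalg.inv(c['intrinsics'])@np.array([u,v,1.]); o=c['origin']
    return o+d*(z-o[2])/d[2]
def proj(f,p):
    c=np.load(f'{f}.npz'); q=c['intrinsics']@c['rotation'].T@(np.array(p)-c['origin']); return q[:2]/q[2]
E
python3 - <<'E'
from h import *
for n in ('scene','side'):
    c=snap(n,n+'0'); print(c['origin'],c['rotation'].round(2).tolist())
o=telemetry.get_obs(); print(o['ee_pos'],o['eef_rot'],o['time_s'],o['force'])
E
```

```text
[-0.3106358  -0.62268983  0.50359419] [-2.01, -0.01, -0.97]
[0.44437179 0.63903425 0.69829492] [-2.28, -0.01, -3.03]
[0.24888468 0.49021807 0.20495727] [-3.14061750e+00 -4.03245810e-05  2.67177618e+00] 0.1 [ 1.16874805 -0.83437436 -0.1407108 ]
```

View pics/scene0.png

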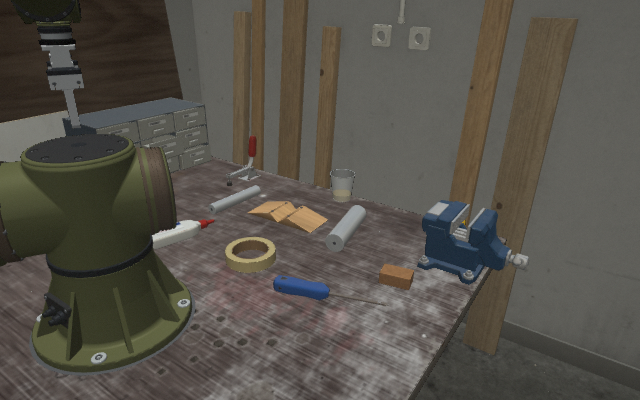

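View pics/side0.png

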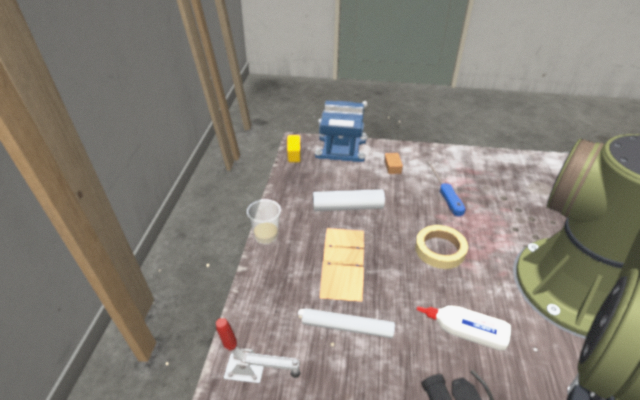

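The scene view shows the thick bar at about (347,228), right of the V-block (288,215), with the thin bar at (235,198). In the side view the thick bar is at (348,200), the block at (343,263) and the thin bar at (347,322). I'll enlarge the side view to measure.

```bash
python3 - <<'E'
import cv2
a=cv2.imread('pics/side0.png')[175:315,290:410]; b=cv2.imread('pics/scene0.png')[190:260,240:380]
cv2.imwrite('pics/c1.png',cv2.resize(a,None,fx=4,fy=4,interpolation=cv2.INTER_CUBIC))
cv2.imwrite('pics/c2.png',cv2.resize(b,None,fx=5,fy=5,interpolation=cv2.INTER_CUBIC))
E
```

```text
(no output)
```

View pics/c1.png

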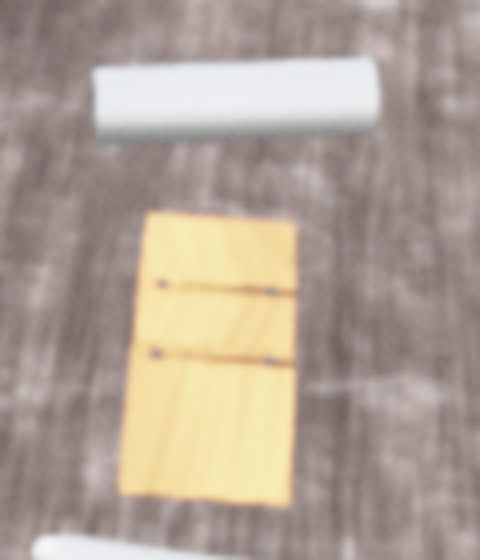

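View pics/c2.png

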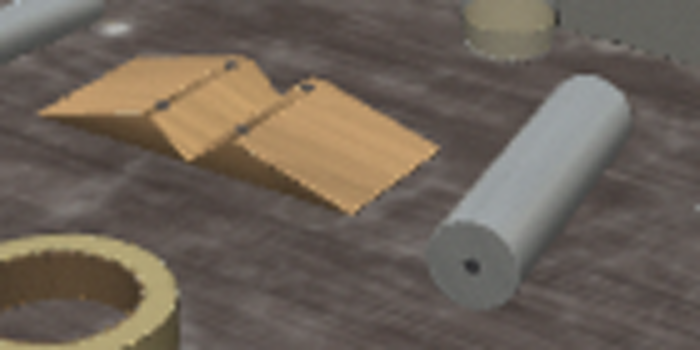

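Side crop: the block's bench corners are at (147,212), (298,221), (120,493) and (291,506), and the bar's ends are at about (95,103) and (378,95). Scene crop: the near end's centre is at (473,265). The space between bar and block is clear.

```bash
python3 - <<'E'
from h import *
S=lambda u,v,z:ray('side0',290+u/4-.4,175+v/4-.4,z)
C=lambda u,v,z:ray('scene0',240+u/5-.4,190+v/5-.4,z)
np.set_printoptions(precision=4,suppress=True)
B=np.array([S(147,212,0),S(298,221,0),S(291,506,0),S(120,493,0)])
print(B,B.mean(0)); 
e=(B[1]+B[0]-B[2]-B[3])/2; print('len',np.linalg.norm(e),'across dir',e/np.linalg.norm(e))
print('scene corners',C(352,213,0),C(438,149,0),C(40,113,0))
print('grooves top',S(158,284,.02),S(293,292,.02),S(148,354,.02),S(293,362,.02))
a,b=S(95,103,.022),S(378,95,.022); print('bar',a,b,(a+b)/2,np.linalg.norm(a-b))
print('near end',C(473,265,.022),'far', C(580,115,.03))
E
```

```text
Traceback (most recent call last):
  File "h.py", line 7, in ray
    return o+d*(z-o[2])/d[2]
                        ~^^^
IndexError: invalid index to scalar variable.
```

```bash
python3 - <<'E'
s=open('h.py').read().replace("c['rotation']","Rot.from_euler('xyz',c['rotation']).as_matrix()").replace("import numpy as np, cv2","import numpy as np, cv2\nfrom scipy.spatial.transform import Rotation as Rot")
open('h.py','w').write(s)
E
python3 - <<'E'
from h import *
S=lambda u,v,z:ray('side0',290+u/4-.4,175+v/4-.4,z)
C=lambda u,v,z:ray('scene0',240+u/5-.4,190+v/5-.4,z)
np.set_printoptions(precision=4,suppress=True)
B=np.array([S(147,212,0),S(298,221,0),S(291,506,0),S(120,493,0)])
print(B,B.mean(0)); 
e=(B[1]+B[0]-B[2]-B[3])/2; print('len',np.linalg.norm(e),'across dir',e/np.linalg.norm(e))
print('scene corners',C(352,213,0),C(438,149,0),C(40,113,0))
print('grooves top',S(158,284,.02),S(293,292,.02),S(148,354,.02),S(293,362,.02))
a,b=S(95,103,.022),S(378,95,.022); print('bar',a,b,(a+b)/2,np.linalg.norm(a-b))
print('near end',C(473,265,.022),'far', C(580,115,.03))
E
```

```text
[[ 0.5143 -0.0954  0.    ]
 [ 0.4313 -0.0991  0.    ]
 [ 0.425   0.0948  0.    ]
 [ 0.5055  0.0974  0.    ]] [ 0.469  -0.0006  0.    ]
len 0.19350142105880755 across dir [ 0.0392 -0.9992 -0.    ]
scene corners [ 0.4351 -0.0948  0.    ] [ 0.5132 -0.0914  0.    ] [0.4282 0.0946 0.    ]
grooves top [ 0.5007 -0.0218  0.02  ] [ 0.4316 -0.0251  0.02  ] [0.5005 0.0267 0.02  ] [0.4292 0.0227 0.02  ]
bar [ 0.5517 -0.1582  0.022 ] [ 0.3911 -0.1869  0.022 ] [ 0.4714 -0.1725  0.022 ] 0.1630577229572791
near end [ 0.3953 -0.1866  0.022 ] far [ 0.5339 -0.1587  0.03  ]
```

Emit:
carry_out(
  plan=[
    [[0,0,0,0,0,0.103,94],[0,0,0,0,0,0.103,94],[0,0,0,0,0,0.103,94],[0,0,0,0,0,0.103,94],[0,0,0,0,0,0.103,94],[0,0,0,0,0,0.103,94],[0,0,0,0,0,0.103,94],[0,0,0,0,0,0.103,94],[0,0,0,0,0,0.1,94]],
  ],
)

```text
time_s: 0.85
ee_pos: [0.2489, 0.4903, 0.2051]
eef_rot: [-3.141, 0.001, 1.743]
force: [-0.7, -0.8, -0.6]
grip_width: 0.0939
grip_force: 0.0
```

Emit:
carry_out(
  plan=[
    [[-37,5,0,0,0,0,94],[-37,5,0,0,0,0,94],[-37,5,0,0,0,0,94],[-37,5,0,0,0,0,94],[-37,5,0,0,0,0,94],[-37,5,0,0,0,0,94],[-37,5,0,0,0,0,94],[-37,5,0,0,0,0,94],[-37,5,0,0,0,0,94],[-37,5,0,0,0,0,94],[-37,5,0,0,0,0,94],[-37,5,0,0,0,0,94],[-37,5,0,0,0,0,94],[-37,5,0,0,0,0,94],[-37,5,0,0,0,0,94],[-37,5,0,0,0,0,94],[-37,5,0,0,0,0,94],[-37,5,0,0,0,0,94],[-37,5,0,0,0,0,94],[-34,5,0,0,0,0,94]],
  ],
)

```text
time_s: 2.52
ee_pos: [0.4772, -0.2196, 0.2051]
eef_rot: [-3.141, -0.0, 1.747]
force: [0.5, 0.5, 0.1]
grip_width: 0.0941
grip_force: 0.0
```

```bash
python3 - <<'E'
from h import *
np.set_printoptions(precision=4,suppress=True)
print('cork',ray('scene0',396,285,0),'driver tip',ray('scene0',385,304,.005),ray('scene0',330,291,.01),'cup',ray('side0',265,238,0))
o=telemetry.get_obs();print(o['ee_pos'],o['eef_rot'],o['time_s'],o['force'],o['joint_vel'])
snap('wrist','w1')
E
```

```text
cork [ 0.3608 -0.3503  0.    ] driver tip [ 0.2902 -0.362   0.005 ] [ 0.2598 -0.2646  0.01  ] cup [ 0.6412 -0.046   0.    ]
[ 0.4772 -0.2196  0.2051] [-3.1412 -0.0003  1.7472] 2.5167 [0.487  0.5137 0.1177] [-0.5447  0.6137 -0.7547  0.0011  0.1347 -0.544 ]
```

View pics/w1.png

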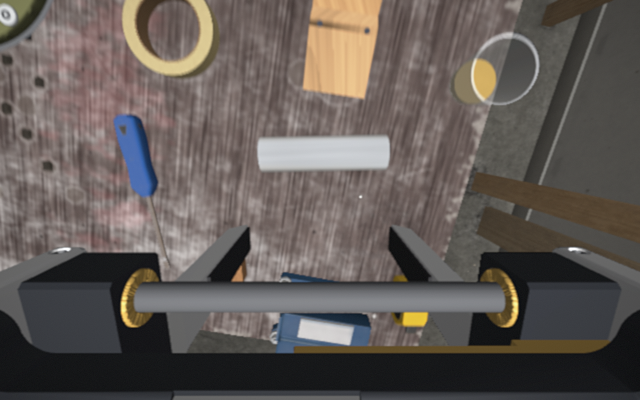

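The wrist view shows the bar at (323,152) parallel to the finger line, with both fingers behind it and clear ground below them. Next is the descent.

Emit:
carry_out(
  plan=[
    [[0,1,25,0,0,0,94],[0,1,25,0,0,0,94],[0,1,25,0,0,0,94],[0,0,25,0,0,0,94],[0,0,25,0,0,0,94],[0,0,25,0,0,0,94],[0,0,20,0,0,0,94],[0,0,15,0,0,0,94],[0,0,8,0,0,0,94],[0,0,0,0,0,0,94],[0,0,0,0,0,0,94]],
  ],
)

```text
time_s: 3.48
ee_pos: [0.4802, -0.2169, 0.0127]
eef_rot: [-3.141, -0.0, 1.748]
force: [0.9, 0.3, 0.2]
grip_width: 0.0936
grip_force: 0.0
```

Emit:
carry_out(
  plan=[
    [[4,0,0,0,0,0,94],[4,0,0,0,0,0,94],[4,0,0,0,0,0,94],[3,0,0,0,0,0,94],[3,0,0,0,0,0.0115,94],[3,0,0,0,0,0.0115,94],[4,0,0,0,0,0.0115,94],[4,0.5,0,0,0,0.0115,94],[4,0.5,0,0,0,0.0115,94],[4,0.5,0,0,0,0.0115,94],[4,0.5,0,0,0,0.0115,94],[4,0.5,0,0,0,0.0115,94],[4,0.5,0,0,0,0.0115,94],[4,0.5,0,0,0,0.0115,94],[3,0.5,0,0,0,0.0115,94],[3,0,0,0,0,0.0115,94]],
  ],
)

```text
time_s: 4.82
ee_pos: [0.4765, -0.1577, 0.0124]
eef_rot: [-3.142, -0.0, 1.609]
force: [-0.1, -0.0, 0.0]
grip_width: 0.094
grip_force: 0.0
```

```bash
python3 - <<'E'
from h import *
o=telemetry.get_obs();print(o['ee_pos'],o['force'])
snap('side','s2');snap('wrist','w2')
a=cv2.imread('pics/s2.png')[130:330,220:430];b=cv2.imread('pics/w2.png')[0:260,140:500]
cv2.imwrite('pics/m2.png',np.hstack([cv2.resize(a,(420,400)),cv2.resize(b,(380,400))]))
E
```

```text
[ 0.47653461 -0.15770554  0.01242647] [-0.14941609 -0.01770567  0.00019654]
```

View pics/m2.png

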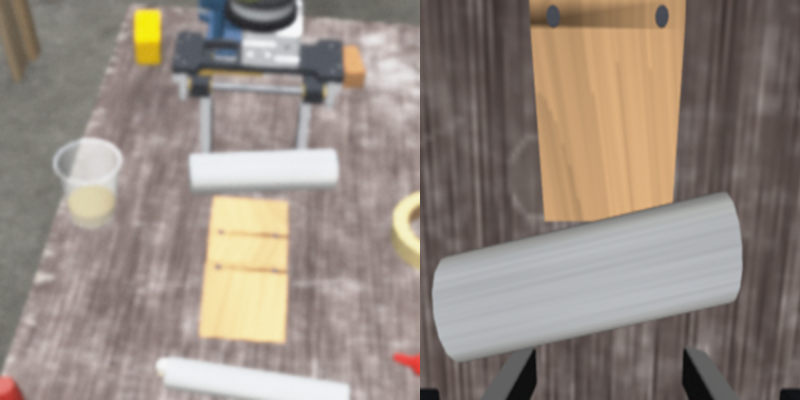

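The bar has rolled ahead to the ramp foot but is still tilted: in the wrist half the near end is at (450,310) and the far end at (730,245). The near finger almost touches it. I'll push slowly with the fingers now square to the block.

Emit:
carry_out(
  plan=[
    [[2.5,0,0,0,0,0,94],[2.5,0,0,0,0,0,94],[2.5,0,0,0,0,0,94],[2.5,0,0,0,0,0,94],[2.5,0,0,0,0,0,94],[2.5,0,0,0,0,0,94],[2.5,0,0,0,0,0,94],[2.5,0,0,0,0,0,94],[2,0,0,0,0,0,94],[2,0,0,0,0,0,94],[2,0,0,0,0,0,94],[2,0,0,0,0,0,94],[2,0,0,0,0,0,94],[2,0,0,0,0,0,94]],
  ],
)

```text
time_s: 6.08
ee_pos: [0.4763, -0.1272, 0.0134]
eef_rot: [3.139, 0.002, 1.61]
force: [-1.3, -12.3, 8.3]
grip_width: 0.0942
grip_force: 6.1
```

```bash
python3 - <<'E'
from h import *
o=telemetry.get_obs();print(o['ee_pos'],o['force'])
snap('side','s3');snap('wrist','w3')
a=cv2.imread('pics/s3.png')[130:330,220:430];b=cv2.imread('pics/w3.png')[0:260,140:500]
cv2.imwrite('pics/m3.png',np.hstack([cv2.resize(a,(420,400)),cv2.resize(b,(380,400))]))
E
```

```text
[ 0.47628945 -0.12719656  0.01340254] [ -1.33137672 -12.27707941   8.29908214]
```

View pics/m3.png

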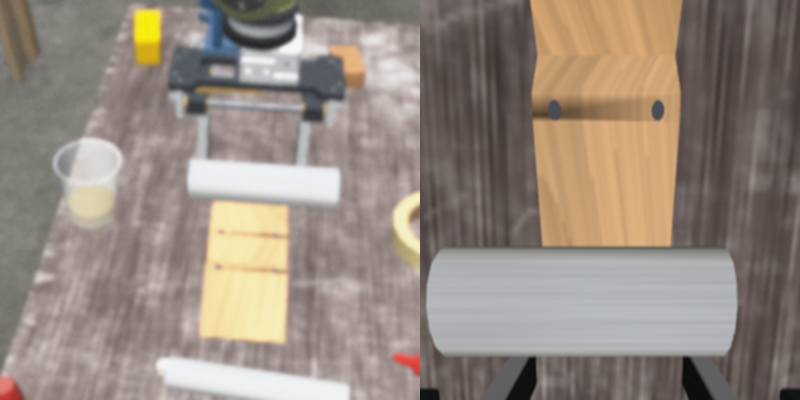

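The bar now lies square across the ramp foot, with both fingers on it (wrist half, rows 250–355). I'll tilt the fingers so they push parallel to the ramp, which avoids wedging, then roll the bar up.

Emit:
carry_out(
  plan=[
    [[0,0,2,0,0.095,0,94],[0,0,2,0,0.095,0,94],[0,0,2,0,0.095,0,94],[2,0,0,0,0,0,94],[3,0,0,0,0,0,94],[3,0,0,0,0,0,94],[3,0,0,0,0,0,94],[3,0,0,0,0,0,94],[3,0,0,0,0,0,94],[3,0,0,0,0,0,94],[3,0,0,0,0,0,94],[3,0,0,0,0,0,94],[3,0,0,0,0,0,94],[3,0,0,0,0,0,94]],
  ],
)

```text
time_s: 7.35
ee_pos: [0.4746, -0.0954, 0.0158]
eef_rot: [3.14, -0.283, 1.61]
force: [-0.4, -7.4, 2.8]
grip_width: 0.0941
grip_force: 3.1
```

Emit:
carry_out(
  plan=[
    [[3,0,0,0,0,0,94],[3,0,0,0,0,0,94],[3,0,0,0,0,0,94],[3,0,0,0,0,0,94],[3,0,0,0,0,0,94],[3,0,0,0,0,0,94],[3,0,0,0,0,0,94],[3,0,0,0,0,0,94],[3,0,0,0,0,0,94],[3,0,0,0,0,0,94],[3,0,0,0,0,0,94]],
  ],
)

```text
time_s: 8.27
ee_pos: [0.4733, -0.0636, 0.0251]
eef_rot: [3.14, -0.283, 1.61]
force: [0.2, -7.1, 1.9]
grip_width: 0.0941
grip_force: 3.1
```

```bash
python3 - <<'E'
from h import *
o=telemetry.get_obs();print(o['ee_pos'],o['force'])
snap('side','s4');snap('scene','n4')
a=cv2.imread('pics/s4.png')[130:330,220:430];b=cv2.imread('pics/n4.png')[160:270,220:380]
cv2.imwrite('pics/m4.png',np.hstack([cv2.resize(a,(378,360)),cv2.resize(b,(420,360))]))
E
```

```text
[ 0.47331051 -0.06363757  0.02505315] [ 0.2062301  -7.05373603  1.91917224]
```

View pics/m4.png

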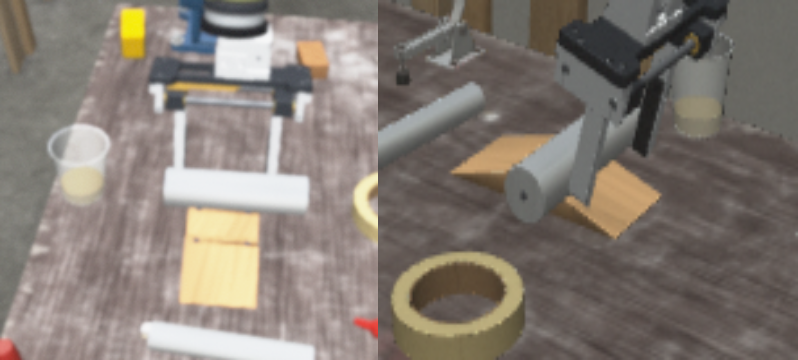

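The bar is square and just below the flat top, with the groove open ahead of it (scene half, end at (530,193)). I'll ease it over the edge slowly.

Emit:
carry_out(
  plan=[
    [[2,0,0,0,0,0,94],[2,0,0.2,0,0,0,94],[2,0,0.4,0,0,0,94],[1.5,0,0.45,0,0,0,94],[1.5,0,0.45,0,0,0,94],[1.5,0,0.45,0,0,0,94],[1.5,0,0.45,0,0,0,94],[1.5,0,0.45,0,0,0,94],[1.5,0,0.45,0,0,0,94],[1.5,0,0.45,0,0,0,94],[0,0,0,0,0,0,94]],
  ],
)

```text
time_s: 9.28
ee_pos: [0.4721, -0.046, 0.0258]
eef_rot: [-3.141, -0.285, 1.61]
force: [-0.3, -0.2, 0.3]
grip_width: 0.0938
grip_force: 0.0
```

Emit:
carry_out(
  plan=[
    [[1,0,0.3,0,0,0,94],[1,0,0.3,0,0,0,94],[1,0,0.3,0,0,0,94],[1,0,0.3,0,0,0,94],[1,0,0.3,0,0,0,94],[0,0,0,0,0,0,94],[0,0,0,0,0,0,94]],
  ],
)

```text
time_s: 9.87
ee_pos: [0.4719, -0.0411, 0.0258]
eef_rot: [-3.142, -0.285, 1.61]
force: [0.3, -0.2, 0.5]
grip_width: 0.094
grip_force: 0.0
```

```bash
python3 - <<'E'
from h import *
o=telemetry.get_obs();print(o['ee_pos'],o['force'])
snap('side','s5');snap('scene','n5')
a=cv2.imread('pics/s5.png')[130:330,220:430];b=cv2.imread('pics/n5.png')[160:270,220:380]
cv2.imwrite('pics/m5.png',np.hstack([cv2.resize(a,(378,360)),cv2.resize(b,(420,360))]))
E
```

```text
[ 0.47192452 -0.04106828  0.02577561] [ 0.30011418 -0.15042413  0.46380429]
```

View pics/m5.png

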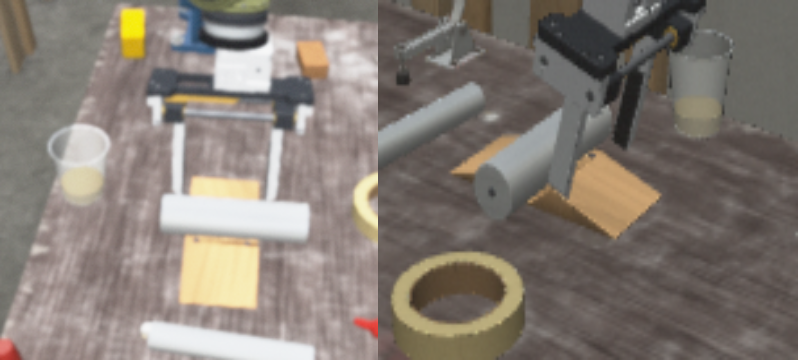

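The bar seems to have dropped into the groove, with the end centre at (491,192) and the fingers off it. I'll retreat and check with numbers.

Emit:
carry_out(
  plan=[
    [[-3,0,-1,0,0,0,94],[-5,0,-2,0,0,0,94],[-6,0,-5,0,0,0,94],[-6,0,-10,0,0,0,94],[-5,0,-20,0,0,0,94],[0,0,-25,0,0,0,94],[0,0,-25,0,0,0,94],[0,0,-25,0,0,0,94],[0,0,-15,0,0,0,94],[0,0,0,0,0,0,94],[0,0,0,0,0,0,94]],
  ],
)

```text
time_s: 10.88
ee_pos: [0.4743, -0.1018, 0.1421]
eef_rot: [3.14, -0.284, 1.609]
force: [-0.6, 0.4, -0.7]
grip_width: 0.0942
grip_force: 0.0
```

```bash
python3 - <<'E'
from h import *
o=telemetry.get_obs();print(o['ee_pos'],o['force'])
snap('side','s6');snap('scene','n6')
for y,z in((0,.033),(-.018,.042),(-.009,.040)): print(y,z,[proj('n6',(x,y+(x-.47)*.04,z)).round(1) for x in (.391,.551)],[proj('s6',(x,y+(x-.47)*.04,z)).round(1) for x in (.391,.551)])
a=cv2.imread('pics/s6.png')[180:330,270:400];b=cv2.imread('pics/n6.png')[180:260,240:340]
cv2.imwrite('pics/m6.png',np.hstack([cv2.resize(a,(390,450)),cv2.resize(b,(400,450)) if 0 else cv2.copyMakeBorder(cv2.resize(b,(400,320)),0,130,0,0,cv2.BORDER_CONSTANT)]))
E
```

```text
[ 0.47434518 -0.10178437  0.14210643] [-0.58465316  0.4351948  -0.68341092]
0 0.033 [array([267.1, 216.1]), array([305.2, 193.1])] [array([383.2, 252.8]), array([302.9, 247.6])]
-0.018 0.042 [array([272.9, 214.7]), array([310.8, 191.5])] [array([383.8, 243.2]), array([304.2, 238.1])]
-0.009 0.04 [array([270. , 214.4]), array([308. , 191.4])] [array([383.6, 247.1]), array([303.6, 242. ])]
```

View pics/m6.png

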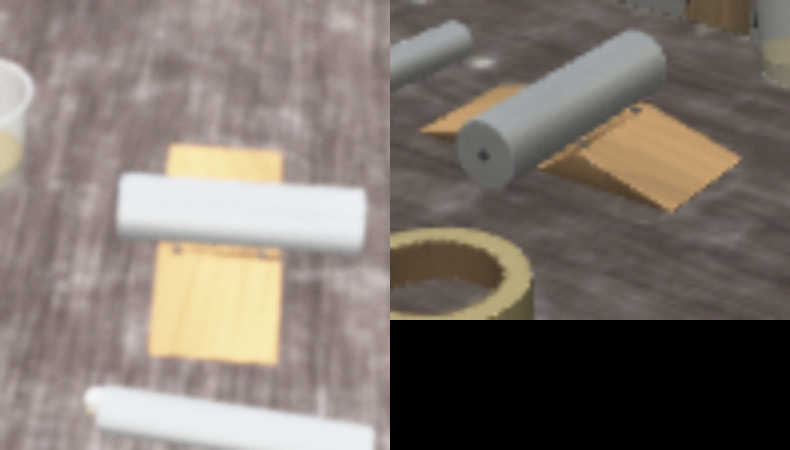

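The end centres measure (263.5,218.8) in scene and (390.7,253.3) / (310.3,248.7) in side. These match the seated pose (y≈0, z≈33 mm) to within 1 px, with the bar about 15 mm toward the robot. That leaves both ends sticking out, by about 55 mm and 25 mm, and the thin bar hasn't moved.

```bash
python3 -c "
from h import *
print(ctrl.hand_in())"
```

```text
the job is handed in; nothing more can be done
None
```

The thick bar was rolled up the ramp and measures as fully seated in the groove, with about 55 mm sticking out at the robot end and 25 mm at the far end. The thin bar and the other loose things were left where they were, and the job was handed in at about 11 s with the gripper clear.

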